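# Put the airbrush paints back in their caddy

### The job

Put the four paint bottles with pointed nozzles back in the plywood caddy, each standing upright on the bottom of the cup made for its shape and size: the flat bottle in the rectangular cup, and the thin, medium and wide round bottles in the small, middle and large round cups. Do not tip any bottle over, and leave the two look-alike glue bottles with flat caps standing where they are.

Things in the scene. Friction and masses are not known exactly. Their poses are not given: they have to be found in the camera images.
- thin_bottle: Paint bottle, upright and loose on the table: round white plastic body 30 mm in diameter, straight-sided from 0 to 82 mm up, a sloping shoulder to 91 mm, then a black collar 18 mm wide with a narrow POINTED black nozzle ending 118 mm up. 50 to 210 g. Origin: centre of its underside, z up along its axis.
- thin_cup: Cup for the thin round paint bottle: round, grey plastic, open at the top, inner diameter 48 mm, outer 54 mm, 32 mm tall with a 4 mm floor; screwed down in the plywood caddy. Origin: centre of its underside, which lies 8 mm above the table; z up.
- medium_bottle: Paint bottle, upright and loose on the table: round white plastic body 41 mm in diameter, straight-sided from 0 to 82 mm up, a sloping shoulder to 91 mm, then a black collar 18 mm wide with a narrow POINTED black nozzle ending 118 mm up. 50 to 210 g. Origin: centre of its underside, z up along its axis.
- medium_cup: Cup for the medium round paint bottle: round, grey plastic, open at the top, inner diameter 59 mm, outer 65 mm, 32 mm tall with a 4 mm floor; screwed down in the plywood caddy. Origin: centre of its underside, which lies 8 mm above the table; z up.
- wide_bottle: Paint bottle, upright and loose on the table: round white plastic body 53 mm in diameter, straight-sided from 0 to 82 mm up, a sloping shoulder to 91 mm, then a black collar 18 mm wide with a narrow POINTED black nozzle ending 118 mm up. 50 to 210 g. Origin: centre of its underside, z up along its axis.
- wide_cup: Cup for the wide round paint bottle: round, grey plastic, open at the top, inner diameter 71 mm, outer 77 mm, 32 mm tall with a 4 mm floor; screwed down in the plywood caddy. Origin: centre of its underside, which lies 8 mm above the table; z up.
- flat_bottle: Paint bottle, upright and loose on the table: flat rectangular white plastic body 58 mm (its x) by 30 mm (its y), straight-sided from 0 to 82 mm up, narrower shoulder to 91 mm, then a black collar 18 mm wide with a narrow POINTED black nozzle ending 118 mm up. 80 to 160 g. Origin: centre of its underside, z up.
- flat_cup: Cup for the flat paint bottle: rectangular, grey plastic, open top, inside 76 mm (its x) by 48 mm (its y), walls 3 mm, 32 mm tall, 4 mm floor. Origin: centre of its underside, 8 mm above the table; z up. All cups are screwed in a fixed plywood tray 216 mm square with a 30 mm rim, two by two, 100 mm between centres, in any order.
- round_capped: Look-alike that stays: glue bottle with the same round white body as the medium paint bottle (41 mm diameter, 82 mm straight, shoulder to 91 mm) but with a broad FLAT black screw cap 34 mm wide, top 106 mm up, no nozzle. Loose. Origin: centre of its underside, z up.
- flat_capped: Look-alike that stays: glue bottle with the same flat white body as the flat paint bottle (58 mm along x by 30 mm along y) but with a broad FLAT round black screw cap 29 mm wide, top 106 mm up, no nozzle. Loose. Origin: centre of its underside, z up.
Not all that is in view belongs to the job. What is shaped like the medium_bottle but blue is not meant. Leave any blue look-alike of the flat_bottle alone.

How it is judged (in metres and radians):
At the end, for the whole second after the job is handed in: Each pointed-nozzle bottle stands in its own cup: within 16 mm of the cup's axis, underside less than 10 mm above the cup's underside, tilt under 0.12 rad, at rest (under 0.02 m/s); both flat-capped bottles upright (tilt under 0.12 rad) and within 30 mm of where they started (horizontal distance between thin_bottle and thin_cup below 0.016 m and z of thin_bottle in the frame of thin_cup below 0.01 m and angle between each of thin_bottle, medium_bottle, wide_bottle, flat_bottle, round_capped, flat_capped's own z axis and vertical below 0.12 rad and linear speed of each of thin_bottle, medium_bottle, wide_bottle, flat_bottle below 0.02 m/s and horizontal distance between medium_bottle and medium_cup below 0.016 m and z of medium_bottle in the frame of medium_cup below 0.01 m and horizontal distance between wide_bottle and wide_cup below 0.016 m and z of wide_bottle in the frame of wide_cup below 0.01 m and horizontal distance between flat_bottle and flat_cup below 0.016 m and z of flat_bottle in the frame of flat_cup below 0.01 m and distance of each of round_capped, flat_capped from where it was at the start of the episode below 0.03 m); the robot touches nothing.
It fails at once if a flat-capped glue bottle is moved more than 30 mm or tipped (distance of any of round_capped, flat_capped from where it was at the start of the episode above 0.03 m or angle between any of round_capped, flat_capped's own z axis and vertical above 0.35 rad).
It fails at once if a paint bottle is tipped over (more than 45 degrees) (angle between any of thin_bottle, medium_bottle, wide_bottle, flat_bottle's own z axis and vertical above 0.785 rad).
It also fails if it takes over 141 s, if anything falls off the work surface, if the arm or the gripper's body presses on something with over 40 N, if the wrist force passes 120 N, or if a joint passes its speed limit or range.

### The arm

A 7-joint arm with a two-finger parallel gripper is mounted at the origin on the work surface. World frame = base frame: x ahead of the robot, y to its left, z up, the work surface at z = 0. Lengths are in mm, angles in degrees, forces in N, time in s.
With the tool pointing down it reaches from about 400 to 875 mm from the base axis. Payload 6.5 kg.
Tool frame: the origin (TCP) lies where the fingers leave the gripper's body, on its centre line; the fingertips stand 73 mm ahead of it and the grasp point (between the pads) lies 54 mm ahead of it; z points along the fingers, y is the line along which they close (so a half turn about z gives the same grasp; the last joint's range is limited). The gripper opens to 85 mm and grips with 20 to 120 N. Pads are 22 mm wide; open, the fingers measure 114 mm over their backs; the gripper's body (76 mm by 85 mm) begins 54 mm behind the grasp point. The pads swing forward as they close: fully open they stand 13 mm farther back than shut.
Start: joints at [65.134, 30.733, -0.252, 88.115, 0.149, 61.152, -4.079], TCP at [233.713, -606.521, 303.89] pointing down, gripper open.
Joint ranges: [-154.64, 154.64], [-21.42, 123.67], [-72.66, 72.17], [13.99, 137.28], [-74.86, 254.86], [10.95, 109.41], [-158.01, 158.01]. Speed limits (degrees/s): [136.94, 136.94, 180, 180, 180, 180, 180].

### API

Orientations are given as a 3x3 rotation matrix whose columns are the frame's x, y, z axes.
In Python, from cell import * gives the robot as it stands. The module is installed in compiled form; this text tells all that it offers.
- The arm moves only by the tool play_rows, never from a script. Its argument "commands" is a list of rows, each a list of 6 numbers: the shift along the tool's x, y, z in m, then the turn, a rotation vector about the tool's x, y, z in rad. A call has 1 to 12 rows; each row is the pose to reach, as a shift and turn from the pose commanded when the call began, along the tool's axes at that moment; what a row does not reach only later rows make up. A row lasts 1/10 s, in which the tool goes at most 50 mm and 8.59 degrees, less where a joint would pass 70% of its speed; a pose out of reach is approached as far as the arm can. A call with a gripper value outside its range is refused whole. "claw" is the opening, from -1 (shut) to 1 (fully open), so that 0 is half open, set as the call begins (left out, the last holds). The fingers move at their own pace and stop on an object; the grip force is fixed at half the most. Time passes only in rows, so rows that repeat a pose let the fingers close. It gives the time, the measured TCP pose, the force, the opening and the grip force at its end, in the units of the state.
- sense(): the state, without advancing time (a new reading comes with each control period).
- get_image(name): name is "scene" or "top"; returns the picture (384x512x3 uint8, blue, green, red); there is no depth.
- camera_model(name): a dict with "mtx" (3x3 intrinsics, pixels), "camera_from_world" (4x4, takes a point from world to camera coordinates). Camera axes: x right, y down, z forward; pixel columns grow to the right and rows downward; lengths in mm; the calibration is good to about 2 mm. A picture is of the moment at which its call begins. camera_model takes no time and is no camera call.
- hand_in(): hands the job in; it is judged then, once.
The state is a dict: "time": time; "joints": joint angles; "joint_velocities": joint speeds; "joint_efforts": joint torques, N m; "ee_pos": TCP position; "eef_rot": TCP orientation; "wrist_force": force on the tool from outside, world axes, zero at the start; "moment": the same for the moment, N m; "finger_gap": finger opening in mm; "finger_force": force on a finger pad.
Only numpy, scipy, OpenCV 4.12 (cv2) and the standard library are available. Lean on these libraries where they do the work, as an engineer would, in place of code of your own. Each camera call takes 0.05 s, during which the arm holds its last target. There are 200 camera calls.

## Working session

There is one attempt and no reset: what is moved stays moved. The work goes in short steps, Python scripts to look and compute and a tool call to move; the robot and the scene stay as the last step left them, time stands still between calls to the robot, and variables do not carry over. Pictures are saved under pics/ and viewed, at most 14 in all, crops included, and the job is handed in when it is done.

Besides the shell and the picture viewer there is one more tool, called as name([rows], argument=value, ...), one row to a line, values as JSON. play_rows: Moves the arm, as the interface text tells. Its arguments: {"type":"object","properties":{"commands":{"type":"array"},"claw":{"type":"number"}},"required":["commands"]}

```bash
mkdir -p pics; python3 - <<'E'
from cell import *
import cv2,numpy as np
for n in("scene","top"):
    im=get_image(n); cv2.imwrite(f"pics/{n}0.png",im)
    m=camera_model(n); print(n,np.round(m["mtx"],1).tolist(),np.round(m["camera_from_world"],3).tolist())
s=sense(); print(s)
E
```

```text
scene [[443.1, 0.0, 248.2], [0.0, 443.1, 197.3], [0.0, 0.0, 1.0]] [[0.656, 0.755, -0.011, -383.941], [0.447, -0.4, -0.8, -218.832], [-0.608, 0.52, -0.6, 1455.89], [0.0, 0.0, 0.0, 1.0]]
top [[498.4, 0.0, 259.8], [0.0, 498.4, 187.3], [0.0, 0.0, 1.0]] [[-0.018, -1.0, 0.004, -12.074], [-0.979, 0.017, -0.203, 549.105], [0.203, -0.008, -0.979, 1211.928], [0.0, 0.0, 0.0, 1.0]]
{'time': 0.1, 'joints': array([65.13289278, 30.77292967, -0.25363445, 88.16563944,  0.14775981,
       61.15151356, -4.07787061]), 'joint_velocities': array([ 0.08587166, -0.14030665, -0.06178329, -0.14244289,  0.02827321,
       -0.03920858,  0.01490577]), 'joint_efforts': array([ 2.82911933e-03, -5.84558129e+01,  1.05194405e+00, -2.59771872e+01,
        1.26015916e-02,  4.67432241e-03, -1.88347019e-05]), 'ee_pos': array([ 233.55171519, -606.10032504,  303.0991757 ]), 'eef_rot': array([[ 9.33087539e-01,  3.59648732e-01, -6.58682476e-04],
       [ 3.59649321e-01, -9.33086462e-01,  1.42132512e-03],
       [-1.03429922e-04, -1.56311547e-03, -9.99998773e-01]]), 'wrist_force': array([-0.05052523,  0.20378613,  0.11473338]), 'moment': array([-0.03549905, -0.01098611, -0.06519785]), 'finger_force': 0.0, 'finger_gap': 85.46063660167093}
```

View pics/scene0.png

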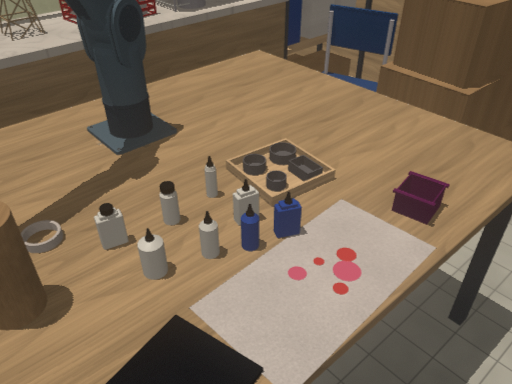

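View pics/top0.png

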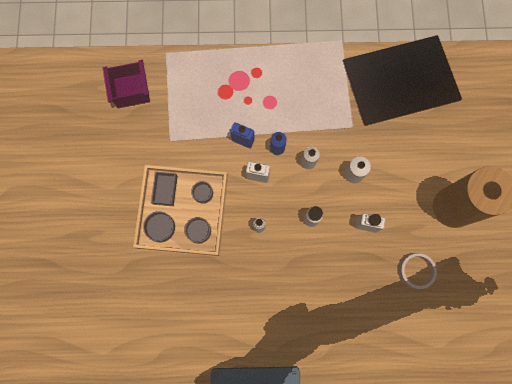

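The scene view shows the thin bottle with its tip at (210,160), flat at (246,184), medium at (207,215) and wide at (150,233). The capped glue bottles are at (168,187) and (106,210). The top view shows thin (259,222), flat (258,168), medium (312,153) and wide (361,166). The cups in the top view are flat (164,189), small (203,192), large (160,227) and middle (198,231).

```bash
cat > h.py <<'E'
import numpy as np,cv2
from cell import *
def ray(n,u,v,z):
    m=camera_model(n);K=np.array(m["mtx"]);T=np.array(m["camera_from_world"])
    R,t=T[:3,:3],T[:3,3];c=-R.T@t;d=R.T@np.linalg.inv(K)@[u,v,1]
    return (c+d*(z-c[2])/d[2])[:2]
def proj(n,p):
    m=camera_model(n);q=np.array(m["mtx"])@(np.array(m["camera_from_world"])@[*p,1])[:3];return q[:2]/q[2]
def tri(a,b):
    P=[np.array(camera_model(n)["mtx"])@np.array(camera_model(n)["camera_from_world"])[:3] for n in("top","scene")]
    X=cv2.triangulatePoints(P[0],P[1],np.float64(a).reshape(2,1),np.float64(b).reshape(2,1));return (X[:3]/X[3]).ravel()
E
python3 - <<'E'
from h import *
t=cv2.imread("pics/top0.png");s=cv2.imread("pics/scene0.png")
cv2.imwrite("pics/tc.png",cv2.resize(t[115:260,130:396],None,fx=3,fy=3,interpolation=cv2.INTER_CUBIC))
cv2.imwrite("pics/sc.png",cv2.resize(s[135:285,85:340],None,fx=3,fy=3,interpolation=cv2.INTER_CUBIC))
h=cv2.cvtColor(t,cv2.COLOR_BGR2HSV)
def blobs(mask,lo):
    cs,_=cv2.findContours(mask,cv2.RETR_EXTERNAL,cv2.CHAIN_APPROX_NONE)
    for c in cs:
        x,y,w,hh=cv2.boundingRect(c)
        if cv2.contourArea(c)>lo and 115<y<260 and 130<x<396: print((x,y,w,hh),cv2.contourArea(c),[np.round(q,1) for q in cv2.minAreaRect(c)])
print("white");blobs(cv2.inRange(h,(0,0,110),(180,60,255)),30)
print("dark");blobs(cv2.inRange(h,(0,0,0),(180,255,75)),12)
E
```

```text
white
(188, 220, 20, 22) 313.5 [array([197.5, 230.5]), array([21., 19.]), np.float64(90.0)]
(253, 218, 12, 14) 103.5 [array([258.5, 224.5]), array([13., 11.]), np.float64(90.0)]
(358, 214, 27, 18) 188.0 [array([371.4, 222.7]), array([24.4, 15.4]), np.float64(10.6)]
(147, 214, 26, 27) 472.0 [array([159.2, 226.8]), array([24. , 26.2]), np.float64(45.0)]
(306, 213, 16, 13) 37.5 [array([312.3, 220.1]), array([15.5, 10.7]), np.float64(15.9)]
(194, 185, 18, 16) 174.5 [array([202.3, 192.8]), array([15.6, 16.3]), np.float64(45.0)]
(155, 176, 20, 28) 401.5 [array([164.4, 188.9]), array([16.6, 28. ]), np.float64(7.1)]
(246, 162, 24, 20) 290.0 [array([257.1, 171.5]), array([22.8, 16.8]), np.float64(10.6)]
(350, 157, 20, 26) 335.5 [array([359.5, 169.5]), array([25., 19.]), np.float64(90.0)]
(304, 147, 15, 22) 208.0 [array([311. , 157.5]), array([21., 14.]), np.float64(90.0)]
dark
(256, 219, 6, 7) 23.0 [array([258.5, 222. ]), array([6., 5.]), np.float64(90.0)]
(369, 214, 12, 11) 88.5 [array([374.5, 219. ]), array([10., 11.]), np.float64(90.0)]
(309, 207, 13, 13) 121.0 [array([315., 213.]), array([12., 12.]), np.float64(90.0)]
(255, 164, 6, 6) 21.0 [array([257.5, 166.5]), array([5., 5.]), np.float64(90.0)]
(358, 162, 7, 6) 23.5 [array([361. , 164.5]), array([5., 6.]), np.float64(90.0)]
(309, 150, 6, 6) 21.0 [array([311.5, 152.5]), array([5., 5.]), np.float64(90.0)]
(270, 143, 7, 11) 22.5 [array([272.7, 148. ]), array([6.2, 9.4]), np.float64(9.5)]
(276, 134, 6, 7) 26.0 [array([278.5, 137. ]), array([6., 5.]), np.float64(90.0)]
(239, 126, 6, 7) 26.0 [array([241.5, 129. ]), array([6., 5.]), np.float64(90.0)]
```

View pics/tc.png

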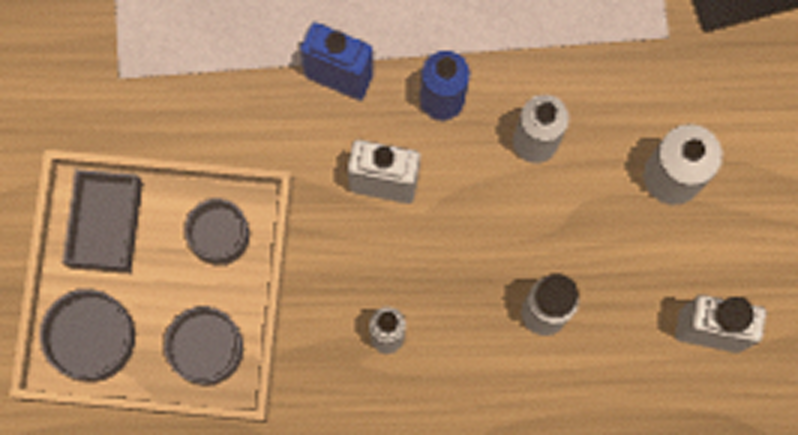

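View pics/sc.png

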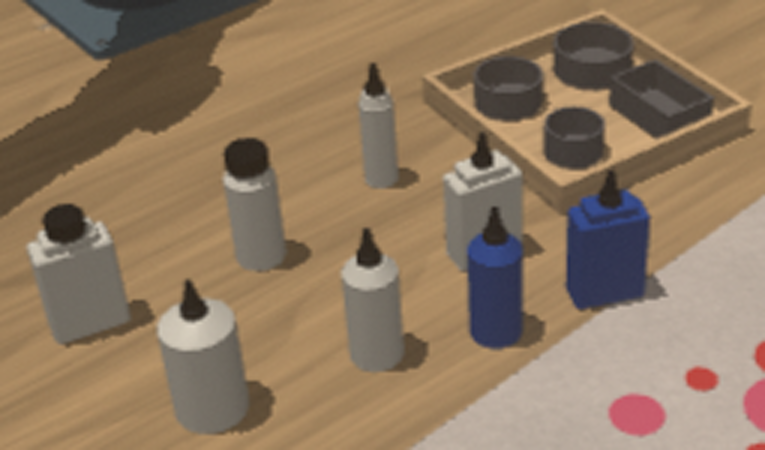

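Both crops confirm the layout. In the top crop the rims are centred at flat (103,221), small (217,232), large (88,335) and middle (203,345). In the scene crop the tips are at thin (373,66), flat (482,136), medium (366,231) and wide (187,283).

```bash
python3 - <<'E'
from h import *
top=dict(thin=(258.5,222),flat=(257.5,166.5),medium=(311.5,152.5),wide=(361,164.8),rcap=(315,213),fcap=(374.5,219),bm=(278.5,137),bf=(241.5,129))
sc=dict(thin=(373,66),flat=(482,136),medium=(366,231),wide=(187,283))
for k,v in top.items():
    z=106 if 'cap' in k else 102
    p=ray("top",*v,z); q=''
    if k in sc:
        s=(sc[k][0]/3+85-.3,sc[k][1]/3+135-.3); q=(ray("scene",*s,117).round(1),tri(v,s).round(0))
    print(k,p.round(1),q)
c=dict(flat=(103,221),thin=(217,232),wide=(88,335),medium=(203,345))
C={k:ray("top",v[0]/3+130-.3,v[1]/3+115-.3,40) for k,v in c.items()}
for k,v in C.items(): print(k,v.round(1))
for a,b in(("flat","thin"),("thin","medium"),("medium","wide"),("wide","flat")): print(a,b,np.linalg.norm(C[a]-C[b]).round(1),np.degrees(np.arctan2(*(C[b]-C[a])[::-1])).round(1))
# long edges of flat bottle, top far edge z=82 and flat cup
for a,b in(((352,141),(419,152)),((348,186),(415,201)),((77,171),(142,176)),((142,176),(132,272)),((77,171),(65,266))):
    p,q=[ray("top",x/3+130,y/3+115,60) for x,y in(a,b)];print(np.degrees(np.arctan2(*(q-p)[::-1])).round(1),np.linalg.norm(q-p).round(1))
E
```

```text
thin [453.9 -16.9] (array([458.9, -16.9]), array([453., -15., 113.]))
flat [592.1 -16.9] (array([596.2, -16.2]), array([591., -15., 113.]))
medium [ 625.6 -151.9] (array([ 630.4, -151.9]), array([ 624., -150.,  111.]))
wide [ 591.9 -273.3] (array([ 595.5, -273.6]), array([ 590., -271.,  112.]))
rcap [ 472.8 -153.9] 
fcap [ 455.6 -297. ] 
bm [667.2 -70.8] 
bf [689.8  21.6] 
flat [553.8 224.5]
thin [542.5 126.7]
wide [455.7 235.1]
medium [445.4 138. ]
flat thin 98.5 -96.6
thin medium 97.7 173.3
medium wide 97.7 84.0
wide flat 98.7 -6.2
-100.6 58.0
-103.9 58.3
-95.5 55.6
175.1 82.9
174.3 82.2
```

```bash
cat > plan.py <<'E'
# usage: plan.py yaw x,y,z ...  (yaw = world angle of tool y; TCP targets, mm)
import sys
from h import *
from scipy.spatial.transform import Rotation as R
s=sense();R0=s["eef_rot"]
a=np.radians(float(sys.argv[1]));y=np.array([np.cos(a),np.sin(a),0]);z=np.array([0,0,-1.])
Rt=np.c_[np.cross(y,z),y,z]
print("t",round(s["time"],1),s["ee_pos"].round(1),"gap",round(s["finger_gap"],1),"q",s["joints"].round(0))
print("rot",R.from_matrix(R0.T@Rt).as_rotvec().round(3))
for w in sys.argv[2:]: print(w,(R0.T@(np.array(eval(w))-s["ee_pos"])/1000).round(4))
E
python3 plan.py -6 340,-300,304 455.5,-16.5,304
```

```text
t 0.1 [ 233.6 -606.1  303.1] gap 85.5 q [65. 31. -0. 88.  0. 61. -4.]
rot [-1.000e-03 -1.000e-03 -1.098e+00]
340,-300,304 [ 0.2094 -0.2473 -0.0005]
455.5,-16.5,304 [ 4.191e-01 -4.703e-01 -2.000e-04]
```

play_rows([
  [0.03,-0.036,0,0,0,-0.12],
  [0.06,-0.072,0,0,0,-0.24],
  [0.09,-0.108,0,0,0,-0.36],
  [0.12,-0.144,0,0,0,-0.48],
  [0.15,-0.18,0,0,0,-0.6],
  [0.18,-0.216,0,0,0,-0.72],
  [0.21,-0.247,0,0,0,-0.84],
  [0.24,-0.28,0,0,0,-0.96],
  [0.27,-0.31,0,0,0,-1.098],
  [0.3,-0.344,0,0,0,-1.098],
  [0.33,-0.375,0,0,0,-1.098],
  [0.36,-0.405,0,0,0,-1.098],
], claw=0.4)

```text
time: 1.3
ee_pos: [424.1, -97.5, 303.8]
eef_rot: [[0.105, 0.994, -0.0], [0.994, -0.105, -0.0], [-0.0, -0.0, -1.0]]
wrist_force: [1.8, -0.6, 0.5]
finger_gap: 59.7
finger_force: 0.0
```

```bash
python3 plan.py -6 455.5,-16.5,304 455.5,-16.5,180 455.5,-16.5,124
```

```text
t 1.3 [424.1 -97.5 303.8] gap 59.7 q [ 33.  12. -29. 118.   7.  52.  -6.]
rot [-0.  0. -0.]
455.5,-16.5,304 [ 0.0838  0.0227 -0.0002]
455.5,-16.5,180 [0.0838 0.0228 0.1238]
455.5,-16.5,124 [0.0839 0.0228 0.1798]
```

play_rows([
  [0.042,0.011,0,0,0,0],
  [0.084,0.0228,0,0,0,0],
  [0.084,0.0228,0.04,0,0,0],
  [0.084,0.0228,0.08,0,0,0],
  [0.084,0.0228,0.12,0,0,0],
  [0.084,0.0228,0.14,0,0,0],
  [0.084,0.0228,0.16,0,0,0],
  [0.084,0.0228,0.18,0,0,0],
  [0.084,0.0228,0.18,0,0,0],
])

```text
time: 2.2
ee_pos: [453.8, -18.0, 121.9]
eef_rot: [[0.105, 0.995, -0.005], [0.995, -0.105, 0.0], [-0.0, -0.005, -1.0]]
wrist_force: [-0.2, -0.3, 0.8]
finger_gap: 59.6
finger_force: 0.0
```

play_rows([
  [0,0,0,0,0,0],
  [0,0,0,0,0,0],
  [0,0,0,0,0,0],
  [0,0,0,0,0,0],
  [0,0,0,0,0,0],
  [0,0,0,0,0,0],
  [0,0,0,0,0,0],
  [0,0,0,0,0,0],
], claw=-1)

```text
time: 3.0
ee_pos: [456.0, -18.0, 125.0]
eef_rot: [[0.105, 0.994, 0.002], [0.994, -0.105, -0.0], [-0.0, 0.002, -1.0]]
wrist_force: [-1.1, -0.1, 7.2]
finger_gap: 28.8
finger_force: 59.4
```

```bash
python3 plan.py -6 455.5,-16.5,280 542.5,126.7,280 542.5,126.7,138; python3 -c "
from h import *
cv2.imwrite('pics/g1.png',cv2.resize(get_image('scene')[80:280,120:380],None,fx=2.5,fy=2.5))"
```

```text
t 3.0 [456. -18. 125.] gap 28.8 q [ 16.  32. -23. 122.  24.  30. -32.]
rot [ 0.002  0.    -0.   ]
455.5,-16.5,280 [ 0.0014 -0.0004 -0.155 ]
542.5,126.7,280 [ 0.153   0.0711 -0.1549]
542.5,126.7,138 [ 0.153   0.0708 -0.0129]
```

View pics/g1.png

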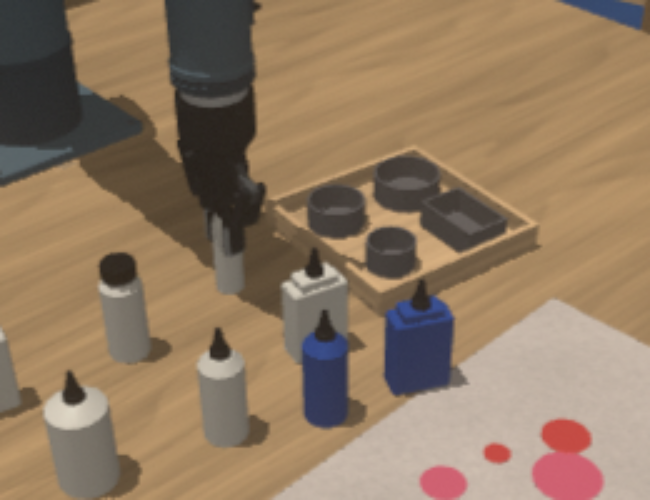

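The gripper holds the thin bottle (at (228,265) in the crop), which is upright, and the neighbours haven't moved. The gap of 28.8 mm matches its 30 mm diameter.

play_rows([
  [0,0,-0.02,0,0,0],
  [0,0,-0.06,0,0,0],
  [0,0,-0.1,0,0,0],
  [0,0,-0.13,0,0,0],
  [0.02,0.01,-0.15,0,0,0],
  [0.05,0.025,-0.15,0,0,0],
  [0.08,0.04,-0.15,0,0,0],
  [0.11,0.053,-0.15,0,0,0],
  [0.135,0.064,-0.15,0,0,0],
  [0.153,0.071,-0.15,0,0,0],
  [0.153,0.071,-0.15,0,0,0],
  [0.153,0.071,-0.15,0,0,0],
])

```text
time: 4.25
ee_pos: [541.8, 126.4, 274.0]
eef_rot: [[0.104, 0.995, -0.0], [0.995, -0.104, -0.001], [-0.001, -0.0, -1.0]]
wrist_force: [-0.2, -0.0, -1.2]
finger_gap: 28.5
finger_force: 59.3
```

```bash
python3 plan.py -6 542.5,126.7,280 542.5,126.7,138; python3 -c "
from h import *
cv2.imwrite('pics/g2.png',cv2.resize(get_image('scene')[60:240,180:400],None,fx=3,fy=3))"
```

```text
t 4.2 [541.8 126.4 274. ] gap 28.5 q [  7.  27. -32. 103.  17.  55. -38.]
rot [-0.     0.001  0.   ]
542.5,126.7,280 [ 0.0004  0.0007 -0.006 ]
542.5,126.7,138 [0.0005 0.0007 0.136 ]
```

View pics/g2.png

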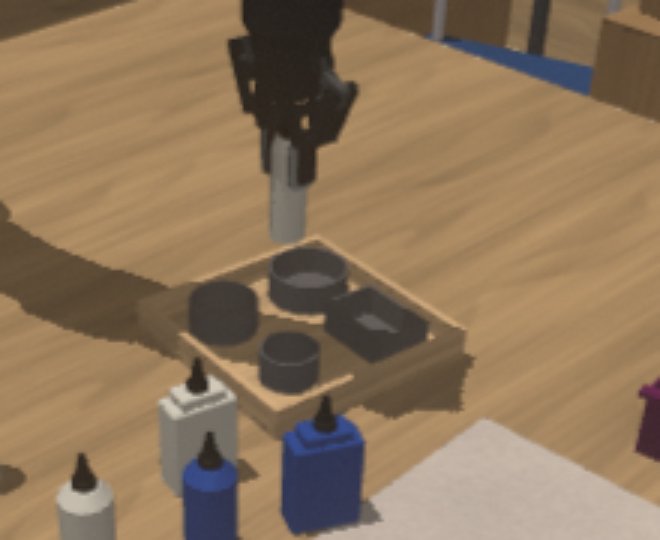

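The thin bottle hangs vertically over the thin cup, with its base at (288,240) and the cup at (289,360), so it is aligned.

play_rows([
  [0,0,0.03,0,0,0],
  [0,0,0.06,0,0,0],
  [0.0005,0.0005,0.09,0,0,0],
  [0.0005,0.0005,0.11,0,0,0],
  [0.0005,0.0005,0.12,0,0,0],
  [0.0005,0.0005,0.13,0,0,0],
  [0.0005,0.0005,0.1365,0,0,0],
  [0.0005,0.0005,0.1365,0,0,0],
  [0.0005,0.0005,0.1365,0,0,0],
])

```text
time: 5.2
ee_pos: [543.0, 127.1, 137.9]
eef_rot: [[0.105, 0.994, 0.001], [0.994, -0.105, 0.0], [0.0, 0.001, -1.0]]
wrist_force: [-0.0, -0.3, -1.5]
finger_gap: 28.2
finger_force: 59.5
```

play_rows([
  [0,0,0,0,0,0],
  [0,0,0,0,0,0],
  [0,0,0,0,0,0],
  [0,0,0,0,0,0],
  [0,0,-0.02,0,0,0],
  [0,0,-0.05,0,0,0],
  [0,0,-0.09,0,0,0],
  [0,0,-0.13,0,0,0],
  [0,0,-0.16,0,0,0],
  [0,0,-0.16,0,0,0],
], claw=0.3)

```text
time: 6.2
ee_pos: [544.7, 128.1, 301.9]
eef_rot: [[0.105, 0.994, 0.008], [0.994, -0.105, 0.002], [0.003, 0.008, -1.0]]
wrist_force: [-0.4, 0.8, 0.7]
finger_gap: 55.6
finger_force: 0.0
```

```bash
python3 plan.py -6 628,-152,290 628,-152,124
```

```text
t 6.2 [544.7 128.1 301.9] gap 55.6 q [  7.  25. -33. 101.  16.  58. -38.]
rot [ 0.008 -0.003 -0.   ]
628,-152,290 [-0.2699  0.1121  0.0121]
628,-152,124 [-0.2703  0.1109  0.1781]
```

play_rows([
  [-0.03,0.012,0,0,0,0],
  [-0.07,0.029,0,0,0,0],
  [-0.11,0.046,0,0,0,0],
  [-0.15,0.062,0,0,0,0],
  [-0.19,0.079,0,0,0,0],
  [-0.22,0.091,0,0,0,0],
  [-0.25,0.104,0,0,0,0],
  [-0.27,0.112,0,0,0,0],
  [-0.27,0.112,0.02,0,0,0],
  [-0.27,0.112,0.04,0,0,0],
  [-0.27,0.112,0.04,0,0,0],
  [-0.27,0.112,0.04,0,0,0],
], claw=0.7)

```text
time: 7.4
ee_pos: [625.5, -152.8, 256.9]
eef_rot: [[0.104, 0.995, -0.001], [0.995, -0.104, 0.0], [0.0, -0.001, -1.0]]
wrist_force: [0.2, 0.4, 0.1]
finger_gap: 72.3
finger_force: 0.0
```

```bash
python3 plan.py -6 628,-152,124; python3 -c "
from h import *
cv2.imwrite('pics/g3.png',cv2.resize(get_image('top')[100:270,125:395],None,fx=2.9,fy=2.9))"
```

```text
t 7.4 [ 625.5 -152.8  256.9] gap 72.3 q [ 28.  36. -27.  90.  18.  59. -10.]
rot [-0.001 -0.     0.   ]
628,-152,124 [0.001  0.0026 0.1329]
```

View pics/g3.png

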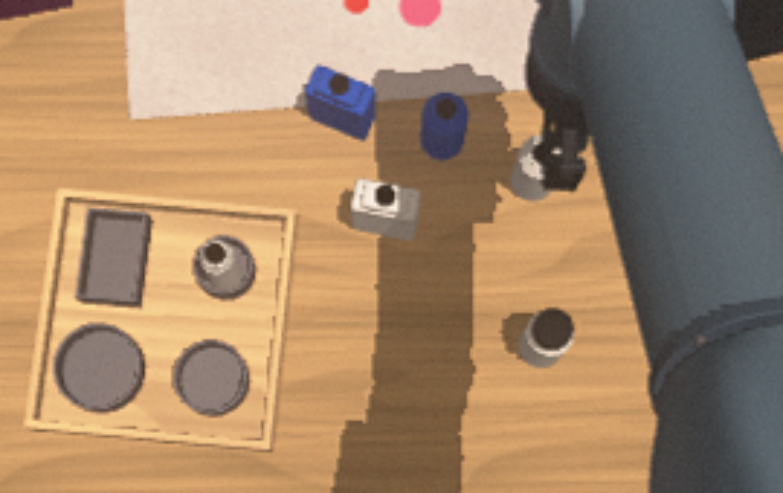

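The thin bottle stands in its cup, with its collar at (213,252), and everything else is in place. Next I'll take the medium bottle.

play_rows([
  [0.001,0.001,0.02,0,0,0],
  [0.001,0.0025,0.05,0,0,0],
  [0.001,0.0025,0.08,0,0,0],
  [0.001,0.0025,0.1,0,0,0],
  [0.001,0.0025,0.12,0,0,0],
  [0.001,0.0025,0.133,0,0,0],
  [0.001,0.0025,0.133,0,0,0],
  [0.001,0.0025,0.133,0,0,0],
])

```text
time: 8.25
ee_pos: [629.0, -152.3, 125.4]
eef_rot: [[0.105, 0.995, 0.001], [0.995, -0.105, -0.0], [-0.0, 0.001, -1.0]]
wrist_force: [1.3, -0.5, -0.2]
finger_gap: 72.9
finger_force: 0.0
```

play_rows([
  [0,0,0,0,0,0],
  [0,0,0,0,0,0],
  [0,0,0,0,0,0],
  [0,0,0,0,0,0],
  [0,0,0,0,0,0],
  [0,0,0,0,0,0],
  [0,0,0,0,0,0],
  [0,0,0,0,0,0],
], claw=-1)

```text
time: 9.05
ee_pos: [629.2, -152.5, 125.7]
eef_rot: [[0.105, 0.994, 0.002], [0.994, -0.105, -0.001], [-0.0, 0.002, -1.0]]
wrist_force: [-0.5, -0.5, 6.3]
finger_gap: 39.6
finger_force: 60.1
```

```bash
python3 plan.py -6 628,-152,290 545,-10,290 445.4,138,290
```

```text
t 9.1 [ 629.2 -152.5  125.7] gap 39.6 q [ 26.  45. -23.  93.  23.  46. -14.]
rot [ 0.002  0.    -0.   ]
628,-152,290 [ 0.0003 -0.0009 -0.1643]
545,-10,290 [ 0.1328 -0.0983 -0.1645]
445.4,138,290 [ 0.2696 -0.2129 -0.1648]
```

play_rows([
  [0,0,-0.02,0,0,0],
  [0,0,-0.06,0,0,0],
  [0,0,-0.1,0,0,0],
  [0,0,-0.14,0,0,0],
  [0,0,-0.165,0,0,0],
  [0.02,-0.016,-0.165,0,0,0],
  [0.05,-0.04,-0.165,0,0,0],
  [0.08,-0.063,-0.165,0,0,0],
  [0.11,-0.087,-0.165,0,0,0],
  [0.14,-0.11,-0.165,0,0,0],
  [0.17,-0.134,-0.165,0,0,0],
  [0.2,-0.158,-0.165,0,0,0],
])

```text
time: 10.25
ee_pos: [491.0, 64.2, 289.5]
eef_rot: [[0.105, 0.994, 0.0], [0.994, -0.105, -0.0], [-0.0, 0.0, -1.0]]
wrist_force: [0.2, 0.7, -0.9]
finger_gap: 39.8
finger_force: 60.7
```

play_rows([
  [0.03,-0.024,0,0,0,0],
  [0.055,-0.044,0,0,0,0],
  [0.0696,-0.055,0,0,0,0],
  [0.0696,-0.055,0,0,0,0],
  [0.0696,-0.055,0,0,0,0],
])

```text
time: 10.75
ee_pos: [444.9, 137.8, 289.5]
eef_rot: [[0.104, 0.995, 0.0], [0.995, -0.104, -0.001], [-0.0, 0.0, -1.0]]
wrist_force: [0.7, -0.5, -1.0]
finger_gap: 39.5
finger_force: 60.7
```

```bash
python3 plan.py -6 445.4,138,138
```

```text
t 10.8 [444.9 137.8 289.5] gap 39.5 q [  8.  18. -37. 114.  13.  52. -41.]
rot [0. 0. 0.]
445.4,138,138 [0.0004 0.0004 0.1515]
```

play_rows([
  [0,0,0.03,0,0,0],
  [0,0,0.07,0,0,0],
  [0,0,0.1,0,0,0],
  [0,0,0.12,0,0,0],
  [0,0,0.135,0,0,0],
  [0,0,0.145,0,0,0],
  [0,0,0.151,0,0,0],
  [0,0,0.151,0,0,0],
  [0,0,0.151,0,0,0],
])

```text
time: 11.65
ee_pos: [445.4, 137.9, 138.7]
eef_rot: [[0.105, 0.994, 0.001], [0.994, -0.105, 0.0], [0.0, 0.001, -1.0]]
wrist_force: [-0.1, -0.2, -0.9]
finger_gap: 39.8
finger_force: 60.7
```

play_rows([
  [0,0,0,0,0,0],
  [0,0,0,0,0,0],
  [0,0,0,0,0,0],
  [0,0,0,0,0,0],
  [0,0,-0.02,0,0,0],
  [0,0,-0.05,0,0,0],
  [0,0,-0.09,0,0,0],
  [0,0,-0.13,0,0,0],
  [0,0,-0.16,0,0,0],
  [0,0,-0.16,0,0,0],
  [0,0,-0.16,0,0,0],
], claw=0.5)

```text
time: 12.75
ee_pos: [444.9, 137.9, 298.6]
eef_rot: [[0.105, 0.994, 0.001], [0.994, -0.105, -0.0], [-0.0, 0.001, -1.0]]
wrist_force: [0.1, -0.2, 0.5]
finger_gap: 63.9
finger_force: 0.0
```

```bash
python3 plan.py -6 520,-70,298 593.5,-273.3,298 593.5,-273.3,250
```

```text
t 12.8 [444.9 137.9 298.6] gap 63.9 q [  9.  17. -38. 114.  13.  53. -41.]
rot [ 0.001  0.    -0.001]
520,-70,298 [-0.1989  0.0965  0.0008]
593.5,-273.3,298 [-0.3933  0.191   0.0009]
593.5,-273.3,250 [-0.3933  0.1909  0.0489]
```

play_rows([
  [-0.02,0.01,0,0,0,0],
  [-0.06,0.029,0,0,0,0],
  [-0.1,0.049,0,0,0,0],
  [-0.14,0.068,0,0,0,0],
  [-0.18,0.087,0,0,0,0],
  [-0.22,0.107,0,0,0,0],
  [-0.26,0.126,0,0,0,0],
  [-0.3,0.146,0,0,0,0],
  [-0.34,0.165,0,0,0,0],
  [-0.37,0.18,0,0,0,0],
  [-0.393,0.191,0.01,0,0,0],
  [-0.393,0.191,0.04,0,0,0],
], claw=1)

```text
time: 13.95
ee_pos: [594.4, -277.9, 257.9]
eef_rot: [[0.11, 0.994, 0.002], [0.994, -0.11, -0.004], [-0.003, 0.003, -1.0]]
wrist_force: [0.5, -0.1, 0.2]
finger_gap: 85.5
finger_force: 0.0
```

play_rows([
  [0,0,0.02,0,0,0],
  [0,0,0.05,0,0,0],
  [0,0,0.08,0,0,0],
  [0,0,0.1,0,0,0],
  [0,0,0.12,0,0,0],
  [0,0,0.134,0,0,0],
  [0,0,0.134,0,0,0],
  [0,0,0.134,0,0,0],
])

```text
time: 14.75
ee_pos: [593.5, -272.6, 124.1]
eef_rot: [[0.105, 0.995, -0.001], [0.995, -0.105, 0.0], [0.0, -0.001, -1.0]]
wrist_force: [0.6, -0.7, 0.8]
finger_gap: 85.0
finger_force: 0.0
```

play_rows([
  [0,0,0,0,0,0],
  [0,0,0,0,0,0],
  [0,0,0,0,0,0],
  [0,0,0,0,0,0],
  [0,0,0,0,0,0],
  [0,0,0,0,0,0],
  [0,0,0,0,0,0],
  [0,0,0,0,0,0],
], claw=-1)

```text
time: 15.55
ee_pos: [594.4, -273.1, 125.8]
eef_rot: [[0.105, 0.994, 0.002], [0.994, -0.105, -0.001], [-0.001, 0.002, -1.0]]
wrist_force: [-0.0, -0.1, 6.1]
finger_gap: 51.7
finger_force: 61.9
```

```bash
python3 plan.py -6 593.5,-273,290 520,-20,290 455.7,235.1,290; python3 -c "
from h import *
cv2.imwrite('pics/g4.png',cv2.resize(get_image('scene')[100:300,90:350],None,fx=2.5,fy=2.5))"
```

```text
t 15.6 [ 594.4 -273.1  125.8] gap 51.7 q [ 36.  46. -22.  92.  22.  46.  -2.]
rot [ 0.002  0.001 -0.   ]
593.5,-273,290 [-0.0002 -0.0006 -0.1642]
520,-20,290 [ 0.2437 -0.1002 -0.1646]
455.7,235.1,290 [ 0.4907 -0.1908 -0.165 ]
```

View pics/g4.png

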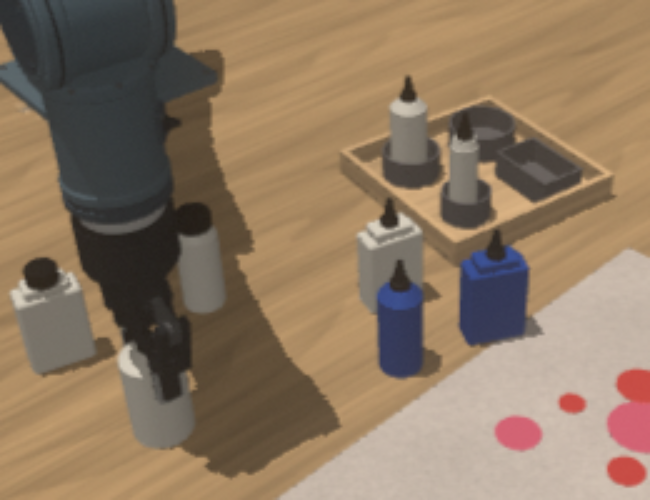

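The thin and medium bottles stand upright in their cups, at (464,165) and (408,130). The wide bottle at (158,390) is gripped and upright.

play_rows([
  [0,0,-0.02,0,0,0],
  [0,0,-0.06,0,0,0],
  [0,0,-0.1,0,0,0],
  [0,0,-0.14,0,0,0],
  [0,0,-0.17,0,0,0],
  [0.02,-0.008,-0.17,0,0,0],
  [0.05,-0.02,-0.17,0,0,0],
  [0.085,-0.033,-0.17,0,0,0],
  [0.12,-0.047,-0.17,0,0,0],
  [0.155,-0.06,-0.17,0,0,0],
  [0.19,-0.074,-0.17,0,0,0],
  [0.225,-0.087,-0.17,0,0,0],
])

```text
time: 16.8
ee_pos: [529.6, -38.6, 294.4]
eef_rot: [[0.105, 0.994, -0.0], [0.994, -0.105, -0.0], [-0.0, -0.0, -1.0]]
wrist_force: [0.4, 0.5, -1.0]
finger_gap: 51.1
finger_force: 63.3
```

play_rows([
  [0.035,-0.013,0,0,0,0],
  [0.07,-0.027,0,0,0,0],
  [0.105,-0.04,0,0,0,0],
  [0.14,-0.054,0,0,0,0],
  [0.175,-0.068,0,0,0,0],
  [0.21,-0.081,0,0,0,0],
  [0.235,-0.091,0,0,0,0],
  [0.255,-0.099,0,0,0,0],
  [0.2657,-0.1038,0,0,0,0],
  [0.2657,-0.1038,0,0,0,0],
  [0.2657,-0.1038,0,0,0,0],
])

```text
time: 17.9
ee_pos: [455.5, 234.0, 294.2]
eef_rot: [[0.106, 0.994, -0.0], [0.994, -0.106, -0.001], [-0.001, 0.0, -1.0]]
wrist_force: [0.5, -0.3, -1.9]
finger_gap: 51.4
finger_force: 63.3
```

```bash
python3 plan.py -6 455.7,235.1,138.2
```

```text
t 17.9 [455.5 234.  294.2] gap 51.4 q [ -3.  22. -37. 108.  16.  55. -53.]
rot [ 0.     0.001 -0.001]
455.7,235.1,138.2 [1.30e-03 1.00e-04 1.56e-01]
```

play_rows([
  [0,0,0.03,0,0,0],
  [0.001,0,0.07,0,0,0],
  [0.001,0,0.1,0,0,0],
  [0.001,0,0.12,0,0,0],
  [0.001,0,0.135,0,0,0],
  [0.001,0,0.148,0,0,0],
  [0.001,0,0.156,0,0,0],
  [0.001,0,0.156,0,0,0],
  [0.001,0,0.156,0,0,0],
])

```text
time: 18.8
ee_pos: [455.6, 236.3, 138.9]
eef_rot: [[0.105, 0.994, 0.001], [0.994, -0.105, 0.0], [0.0, 0.001, -1.0]]
wrist_force: [0.8, -0.7, -1.4]
finger_gap: 51.4
finger_force: 63.8
```

play_rows([
  [0,0,0,0,0,0],
  [0,0,0,0,0,0],
  [0,0,0,0,0,0],
  [0,0,0,0,0,0],
  [0,0,-0.02,0,0,0],
  [0,0,-0.05,0,0,0],
  [0,0,-0.09,0,0,0],
  [0,0,-0.13,0,0,0],
  [0,0,-0.16,0,0,0],
  [0,0,-0.16,0,0,0],
  [0,0,-0.16,0,0,0],
], claw=0.75)

```text
time: 19.9
ee_pos: [455.4, 236.1, 298.7]
eef_rot: [[0.105, 0.994, 0.001], [0.994, -0.105, 0.0], [0.0, 0.001, -1.0]]
wrist_force: [-0.1, 0.1, 0.7]
finger_gap: 74.9
finger_force: 0.0
```

```bash
python3 plan.py -12 594,-17,298 594,-17,250
```

```text
t 19.9 [455.4 236.1 298.7] gap 74.9 q [ -2.  22. -37. 107.  16.  56. -53.]
rot [ 0.001 -0.     0.104]
594,-17,298 [-0.2371  0.1644  0.0008]
594,-17,250 [-0.2372  0.1643  0.0488]
```

play_rows([
  [-0.02,0.014,0,0,0,0.02],
  [-0.05,0.035,0,0,0,0.05],
  [-0.08,0.056,0,0,0,0.08],
  [-0.11,0.077,0,0,0,0.1],
  [-0.14,0.098,0,0,0,0.1],
  [-0.17,0.119,0,0,0,0.1],
  [-0.2,0.14,0,0,0,0.1],
  [-0.225,0.157,0,0,0,0.1],
  [-0.237,0.1645,0,0,0,0.1],
  [-0.237,0.1645,0.02,0,0,0.1],
  [-0.237,0.1645,0.04,0,0,0.1],
  [-0.237,0.1645,0.04,0,0,0.1],
], claw=0.45)

```text
time: 21.1
ee_pos: [591.6, -15.9, 254.8]
eef_rot: [[0.202, 0.979, -0.007], [0.979, -0.202, 0.001], [-0.001, -0.007, -1.0]]
wrist_force: [-0.1, 0.0, 0.1]
finger_gap: 61.8
finger_force: 0.0
```

```bash
python3 plan.py -11.5 594,-17,124
```

```text
t 21.1 [591.6 -15.9 254.8] gap 61.8 q [ 18.  31. -29.  98.  18.  55. -29.]
rot [-0.007  0.001 -0.003]
594,-17,124 [-0.0005  0.0035  0.1308]
```

play_rows([
  [0,0,0.02,0,0,0],
  [0,0,0.05,0,0,0],
  [0,0,0.08,0,0,0],
  [0,0,0.1,0,0,0],
  [0,0,0.12,0,0,0],
  [0,0,0.133,0,0,0],
  [0,0,0.133,0,0,0],
  [0,0,0.133,0,0,0],
])

```text
time: 21.9
ee_pos: [594.4, -16.3, 126.0]
eef_rot: [[0.203, 0.979, 0.0], [0.979, -0.203, 0.0], [0.0, 0.0, -1.0]]
wrist_force: [-0.0, -0.1, 0.3]
finger_gap: 61.5
finger_force: 0.0
```

play_rows([
  [0,0,0,0,0,0],
  [0,0,0,0,0,0],
  [0,0,0,0,0,0],
  [0,0,0,0,0,0],
  [0,0,0,0,0,0],
  [0,0,0,0,0,0],
  [0,0,0,0,0,0],
  [0,0,0,0,0,0],
], claw=-1)

```text
time: 22.7
ee_pos: [594.6, -16.7, 126.5]
eef_rot: [[0.204, 0.979, 0.001], [0.979, -0.204, -0.0], [0.0, 0.001, -1.0]]
wrist_force: [-1.1, 0.2, 6.0]
finger_gap: 29.1
finger_force: 59.2
```

```bash
python3 plan.py 84 594,-17,295 553.8,224.5,295; python3 plan.py -96 594,-17,295 | grep rot
```

```text
t 22.7 [594.6 -16.7 126.5] gap 29.1 q [ 15.  41. -24. 102.  24.  42. -34.]
rot [ 1.000e-03  1.000e-03 -1.671e+00]
594,-17,295 [-0.0004 -0.0003 -0.1685]
553.8,224.5,295 [ 0.2279 -0.0888 -0.1686]
rot [ 1.00e-03 -1.00e-03  1.47e+00]
```

play_rows([
  [0,0,-0.02,0,0,0],
  [0,0,-0.06,0,0,0],
  [0,0,-0.1,0,0,0],
  [0,0,-0.14,0,0,-0.05],
  [0,0,-0.168,0,0,-0.15],
  [0.01,-0.004,-0.168,0,0,-0.27],
  [0.025,-0.01,-0.168,0,0,-0.39],
  [0.045,-0.018,-0.168,0,0,-0.51],
  [0.065,-0.025,-0.168,0,0,-0.63],
  [0.085,-0.033,-0.168,0,0,-0.75],
  [0.105,-0.041,-0.168,0,0,-0.87],
  [0.105,-0.041,-0.168,0,0,-0.87],
])

```text
time: 23.9
ee_pos: [574.2, 98.1, 293.8]
eef_rot: [[-0.623, 0.782, -0.0], [0.782, 0.623, 0.002], [0.002, 0.001, -1.0]]
wrist_force: [-0.3, 0.1, -0.9]
finger_gap: 29.1
finger_force: 59.5
```

```bash
python3 plan.py 84 553.8,224.5,295
```

```text
t 23.9 [574.2  98.1 293.8] gap 29.1 q [ 17.  31. -43.  97.  23.  61.   5.]
rot [ 0.002 -0.001 -0.794]
553.8,224.5,295 [ 0.1116  0.0627 -0.0009]
```

play_rows([
  [0.015,0.008,0,0,0,-0.08],
  [0.035,0.02,0,0,0,-0.2],
  [0.055,0.031,0,0,0,-0.32],
  [0.075,0.042,0,0,0,-0.44],
  [0.095,0.053,0,0,0,-0.56],
  [0.1105,0.062,0,0,0,-0.68],
  [0.1105,0.062,0,0,0,-0.8],
  [0.1105,0.062,0,0,0,-0.8],
  [0.1105,0.062,0,0,0,-0.8],
])

```text
time: 24.8
ee_pos: [556.4, 218.4, 293.1]
eef_rot: [[-0.994, 0.111, -0.0], [0.111, 0.994, -0.001], [0.0, -0.001, -1.0]]
wrist_force: [-0.1, 0.5, -0.9]
finger_gap: 29.3
finger_force: 59.5
```

```bash
python3 plan.py 84 553.8,224.5,295 553.8,224.5,138.8;python3 -c "
from h import *
cv2.imwrite('pics/g5.png',cv2.resize(get_image('scene')[60:240,180:400],None,fx=3,fy=3))"
```

```text
t 24.8 [556.4 218.4 293.1] gap 29.3 q [ 10.  36. -53.  95.  31.  65.  33.]
rot [-0.001 -0.    -0.007]
553.8,224.5,295 [ 0.0032  0.0058 -0.0019]
553.8,224.5,138.8 [0.0032 0.0059 0.1543]
```

View pics/g5.png

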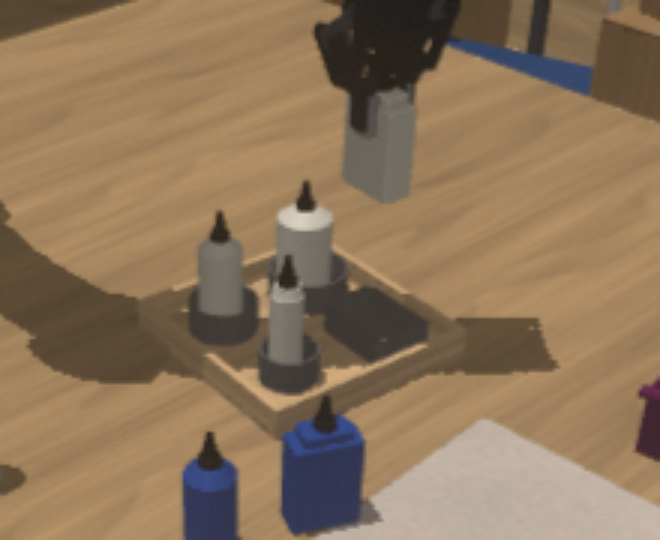

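The three round bottles stand in their cups. The flat bottle hangs upright at (380,150), turned to match the rectangular cup at (375,322).

play_rows([
  [0.003,0.0055,0,0,0,0],
  [0.003,0.0055,0.03,0,0,0],
  [0.003,0.0055,0.06,0,0,0],
  [0.003,0.0055,0.09,0,0,0],
  [0.003,0.0055,0.09,0,0,0],
  [0.003,0.0055,0.09,0,0,0],
])

```text
time: 25.45
ee_pos: [553.5, 225.8, 203.9]
eef_rot: [[-0.994, 0.106, -0.0], [0.106, 0.994, 0.0], [0.0, 0.0, -1.0]]
wrist_force: [0.5, -0.1, -0.1]
finger_gap: 29.4
finger_force: 59.4
```

```bash
python3 plan.py 84 553.8,224.5,138.8
```

```text
t 25.4 [553.5 225.8 203.9] gap 29.4 q [  7.  42. -49.  99.  37.  57.  28.]
rot [ 0.    -0.    -0.002]
553.8,224.5,138.8 [-0.0005 -0.0012  0.0651]
```

play_rows([
  [0,-0.001,0.015,0,0,0],
  [0,-0.001,0.03,0,0,0],
  [0,-0.001,0.045,0,0,0],
  [0,-0.001,0.055,0,0,0],
  [0,-0.001,0.0645,0,0,0],
  [0,-0.001,0.0645,0,0,0],
  [0,-0.001,0.0645,0,0,0],
])

```text
time: 26.15
ee_pos: [553.4, 224.6, 138.6]
eef_rot: [[-0.994, 0.105, -0.0], [0.105, 0.994, 0.0], [0.0, 0.0, -1.0]]
wrist_force: [0.1, 0.2, -1.1]
finger_gap: 28.9
finger_force: 60.3
```

play_rows([
  [0,0,0,0,0,0],
  [0,0,0,0,0,0],
  [0,0,0,0,0,0],
  [0,0,0,0,0,0],
  [0,0,-0.02,0,0,0],
  [0,0,-0.05,0,0,0],
  [0,0,-0.09,0,0,0],
  [0,0,-0.13,0,0,0],
  [0,0,-0.16,0,0,0],
  [0.04,0,-0.16,0,0,0],
  [0.08,0,-0.16,0,0,0],
  [0.08,0,-0.16,0,0,0],
], claw=0.25)

```text
time: 27.35
ee_pos: [468.7, 234.4, 300.3]
eef_rot: [[-0.995, 0.099, -0.001], [0.099, 0.995, -0.002], [0.001, -0.002, -1.0]]
wrist_force: [-0.4, 0.3, 0.0]
finger_gap: 53.5
finger_force: 0.0
```

play_rows([
  [-0.04,-0.04,0,0,0,0],
  [-0.07,-0.08,0,0,0,0],
  [-0.08,-0.12,0,0,0,0],
  [-0.08,-0.17,0,0,0,0],
  [-0.08,-0.22,0,0,0,0],
  [-0.08,-0.27,0,0,0,0],
  [-0.08,-0.31,0,0,0,0],
  [-0.08,-0.34,0,0,0,0],
  [-0.08,-0.34,0,0,0,0],
  [-0.08,-0.34,0,0,0,0],
])

```text
time: 28.35
ee_pos: [517.7, -114.1, 299.8]
eef_rot: [[-0.994, 0.107, 0.001], [0.107, 0.994, 0.0], [-0.001, 0.0, -1.0]]
wrist_force: [-0.8, 0.2, -0.7]
finger_gap: 53.6
finger_force: 0.0
```

```bash
python3 -c "
from h import *
t=get_image('top');s=get_image('scene')
a=cv2.resize(t[130:270,125:265],(399,399));b=cv2.resize(s[110:250,215:355],(399,399))
cv2.imwrite('pics/end.png',np.hstack([a,b]))
q=sense();print(q['time'],q['ee_pos'],q['wrist_force'])"
```

```text
28.45 [ 517.88426431 -112.30861128  299.67278586] [-0.25755044  0.15192704 -0.73610626]
```

View pics/end.png

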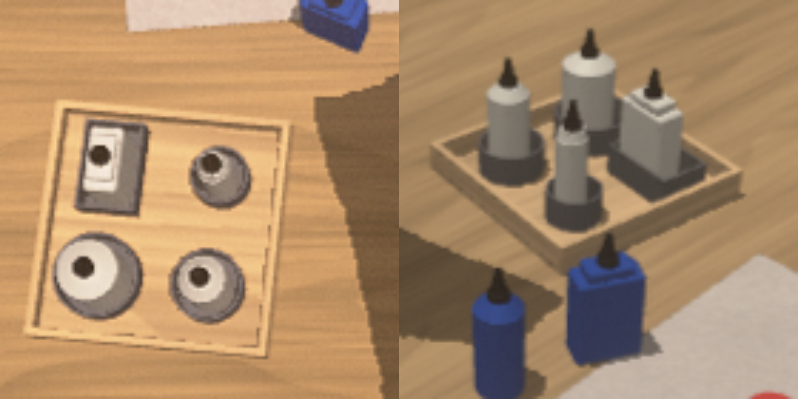

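All four bottles stand upright in their own cups, with top-view collars at flat (100,155), thin (211,163), wide (84,267) and medium (200,276). I'll check these positions before handing in.

```bash
python3 - <<'E'
from h import *
P=dict(flat=((100,155),(553.8,224.5)),thin=((211,163),(542.5,126.7)),wide=((84,267),(455.7,235.1)),medium=((200,276),(445.4,138)))
e=[np.linalg.norm(ray("top",a[0]/2.85+125-.3,a[1]/2.85+130-.3,114)-c) for a,c in P.values()]
print(np.round(e,1))
if max(e)<10: print(hand_in())
E
```

```text
[5.7 1.9 3.6 3.2]
the job is handed in; nothing more can be done
None
```

I put all four paint bottles upright in their matching cups, measured within 6 mm of the cup centres in the last image, never touched the two glue bottles, and handed the job in at about 28.5 s; it returned no verdict.

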